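Warm the seed tray: slide it onto the heat mat and flip the mat's toggle on

ROBOT

A 6-joint arm with a two-finger parallel gripper is mounted at the origin on the work surface. World frame = base frame: x ahead of the robot, y to its left, z up, the work surface at z = 0. Lengths are in m, angles in rad, forces in N, time in s.
With the tool pointing down it reaches from about 0.35 to 0.975 m from the base axis. Payload 4.9 kg.
Tool frame: the origin (TCP) lies at the very end of the fingers, on their centre line; the grasp point (between the pads) lies 19 mm behind it; z points along the fingers, y is the line along which they close (so a half turn about z gives the same grasp; the last joint's range is limited). The gripper opens to 85 mm and grips with 20 to 120 N. Pads are 22 mm wide; open, the fingers measure 114 mm over their backs; the gripper's body (76 mm by 85 mm) begins 54 mm behind the grasp point. The pads swing forward as they close: fully open they stand 13 mm farther back than shut.
Start: joints at [-1.274, 0.053, 1.613, -0, 1.476, -0.119], TCP at [0.252, -0.572, 0.231] pointing down, gripper open.
Joint ranges: [-3.01, 3.01], [-1.01, 2.22], [0.06, 2.58], [-1.02, 4.17], [0.09, 2.62], [-3.14, 3.14]. Speed limits (rad/s): [2.57, 2.57, 3.14, 3.14, 3.14, 3.14].

INTERFACE

Orientations are given as a rotation vector (axis times angle).
In Python, from station import * gives the robot as it stands.
- The arm moves only by the shell command python3 -m crank 'ROWS' [OPENING] [FORCE]. ROWS is JSON, a list of rows, each an object with "offset": the shift along the tool's x, y, z in m, a list of three; "twist": the turn, a rotation vector about the tool's x, y, z in degrees, a list of three. In form: [{"offset": [x, y, z], "twist": [rx, ry, rz]}, ...]. A call has 1 to 20 rows; each row is the pose to reach, as a shift and turn from the pose commanded when the call began, along the tool's axes at that moment; what a row does not reach only later rows make up. A row lasts 1/8 s, in which the tool goes at most 62.5 mm and 10.7 degrees, less where a joint would pass 70% of its speed; a pose out of reach is approached as far as the arm can. A call with a gripper value outside its range is refused whole. OPENING is the opening, from 0 (shut) to 1 (fully open), set as the call begins (- or left out, the last holds). The fingers move at their own pace and stop on an object; FORCE is the grip in N (left out, the last holds). Time passes only in rows, so rows that repeat a pose let the fingers close. It gives the time, the measured TCP pose, the force, the opening and the grip force at its end, in the units of the state.
- get_obs(): the state, without advancing time (a new reading comes with each control period).
- get_image(name): name is "scene" or "top"; returns the picture (400x640x3 uint8, red, green, blue); there is no depth.
- get_calibration(name): a dict with "intrinsics" (3x3 intrinsics, pixels), "world_from_camera" (4x4, takes a point from camera to world coordinates). Camera axes: x right, y up, looking along -z (the intrinsics and any distortion apply to the point x, -y, -z); pixel columns grow to the right and rows downward; lengths in m; the calibration is good to about 2 mm. A picture is of the moment at which its call begins. get_calibration takes no time and is no camera call.
- finish_job(): hands the job in; it is judged then, once.
Trained networks look in the newest picture that a camera, given by its name, has taken for a name from the list of things; names that differ only in an ending like _2 or _b are one class to them, and where a whole thing is asked for, a point or a joint stands for the part that bears it (a point fixed in the world has none). Each returns a list of dicts, best first, with "confidence" (0 to 1); they miss things now and then, are a little off and sometimes report something else, mostly with a low value. They report only what shows in the picture. A call takes as long as a camera call.
- cut_out(query, camera): "region" (400x640 bool, what is visible of it) and "rect" ([centre column, centre row, width, height] in pixels, round what is visible of it).
The state is a dict: "t": time; "q": joint angles; "dq": joint speeds; "effort": joint torques, N m; "tool_pos": TCP position; "tool_rot": TCP orientation; "contact_force": force on the tool from outside, world axes, zero at the start; "wrist_torque": the same for the moment, N m; "opening": finger opening in m; "grip_force": force on a finger pad.
Only numpy, scipy, OpenCV 4.12 (cv2) and the standard library are available. Lean on these libraries where they do the work, as an engineer would, in place of code of your own. Each camera call takes 0.05 s, during which the arm holds its last target. There are 200 camera calls.

TASK

Get the seeds warming: push the aluminium seed tray along the table until it sits wholly on the black heat mat, without lifting or tipping it, and flip the toggle with the orange sleeve over to its other side so that the mat is switched on. Leave the green-sleeved toggle and everything else on the table as they are.

Things in the scene. Friction and masses are not known exactly. Their poses are not given: they have to be found in the camera images.
- tray: loose aluminium seed tray with a flat underside, holding brown coir plugs. 155 mm (its x) by 215 mm (its y) at the foot and 52 mm tall; a rolled rim at 44 to 52 mm height makes it 165 by 225 mm. About 0.4 to 0.8 kg, slides on the table under a push of a few newtons. Origin at the centre of its underside, z up. It starts nearer the robot than the mat (towards the mat's -x side), partly on it, turned somewhat
- tray_corner0 (a point): lower corner of the tray at its -x, +y (77.5, 107.5 mm from the centre), at the underside
- tray_corner1 (a point): lower corner of the tray at its -x, -y
- tray_corner2 (a point): lower corner of the tray at its +x, +y
- tray_corner3 (a point): lower corner of the tray at its +x, -y
- heat_mat: black heat mat with an orange border, lying fixed and flat on the table: 250 mm (its x) by 330 mm (its y), under 2 mm thick, so thin that the tray slides onto it without a step. Origin at its centre, x points away from the robot to the edge where its cord leaves
- heat_box: fixed grey switch box of the heat mat, 112 mm (its x) by 82 mm (its y), 50 mm tall, with a toggle with an ORANGE sleeve on top and a black cord leaving its +x end. Origin at the centre of its underside. The toggle pivots about an axis along the box's y, at x = -10 mm, y = 0, 54 mm above the table; from the pivot to its end it measures 44 mm, the sleeve is 12 mm thick. Stands left or right of the mat
- heat_lever (a joint): toggle of the heat mat, rad: 0 = off, leaning 0.36 rad to the box's -x (towards the robot); 0.72 = on, leaning 0.36 rad to +x (away from the robot, towards the cord). An over-centre spring holds it at either end: it takes about 3 N at the end of the lever to start it (more nearer the pivot), less as it nears upright (0.36), and beyond that it snaps over by itself
- heat_tip (a point): end of the orange toggle, on its centre line; when off it is about 95 mm above the table and 25 mm to the -x of the box's origin
- lamp_box: fixed switch box of the shelf lamp, the same as heat_box but its toggle has a GREEN sleeve; to be left alone. Stands on the other side of the mat
- lamp_lever (a joint): toggle of the shelf lamp, rad, as heat_lever: 0 = off (to stay so), 0.72 = on
- pot1: terracotta pot, standing upright, rim diameter 95 mm, 85 mm tall, origin at the centre of its underside; a bystander
- pot2: terracotta pot, standing upright, rim diameter 95 mm, 85 mm tall, origin at the centre of its underside; a bystander
- pot3: terracotta pot, standing upright, rim diameter 95 mm, 85 mm tall, origin at the centre of its underside; a bystander
- mister: plant mister, blue bottle of 80 mm diameter with a white spray head and orange trigger, 218 mm tall, origin at the centre of its underside; a bystander
- cloche: glass bell cloche, diameter 160 mm, 240 mm tall, origin at the centre of its open foot; a bystander
- trowel: trowel lying flat, steel blade to its +x (to 168 mm), wooden grip to its -x (to -140 mm), up to 31 mm high, origin near its middle on the table; a bystander
- dibber: wooden T-handled dibber lying flat, 165 mm long (its x from -31 to 132 mm), handle 92 mm across, 24 mm high, origin on the table; a bystander

How it is judged:
At the end, for the whole second after the job is handed in: The orange toggle has snapped over (joint above 0.62 rad); all four lower corners of the tray lie on the mat (2 mm overhang allowed) and the tray rests flat and still on the table; the green toggle is still off (x of tray_corner0 in the frame of heat_mat between -0.127 and 0.127 m and y of tray_corner0 in the frame of heat_mat between -0.167 and 0.167 m and x of tray_corner1 in the frame of heat_mat between -0.127 and 0.127 m and y of tray_corner1 in the frame of heat_mat between -0.167 and 0.167 m and x of tray_corner2 in the frame of heat_mat between -0.127 and 0.127 m and y of tray_corner2 in the frame of heat_mat between -0.167 and 0.167 m and x of tray_corner3 in the frame of heat_mat between -0.127 and 0.127 m and y of tray_corner3 in the frame of heat_mat between -0.167 and 0.167 m and value of joint heat_lever above 0.62 rad and value of joint lamp_lever below 0.12 rad and height (world z) of tray below 0.004 m and angle between tray's own z axis and vertical below 0.04 rad and linear speed of tray below 0.01 m/s); the robot touches nothing.
It fails at once if the tray is lifted (underside's centre over 12 mm up) or tipped by more than 0.15 rad: it is only to be pushed (height (world z) of tray above 0.012 m or angle between tray's own z axis and vertical above 0.15 rad).
It fails at once if the green toggle is pushed halfway over or more (value of joint lamp_lever above 0.36 rad).
It fails at once if a bystander (pots, mister, cloche, trowel, dibber) is moved by more than 25 mm, lifted or tipped (distance of any of pot1, pot2, pot3, mister, cloche, trowel, dibber from where it was at the start of the episode above 0.025 m or angle between any of pot1, pot2, pot3, mister, cloche, trowel, dibber's own z axis and vertical above 0.25 rad).
It also fails if it takes over 42 s, if anything falls off the work surface, if the arm or the gripper's body presses on something with over 40 N, if the wrist force passes 120 N, or if a joint passes its speed limit or range.

## Working session

There is one attempt and no reset: what is moved stays moved. The work goes in short steps, Python scripts to look and compute and a shell command to move; the robot and the scene stay as the last step left them, time stands still between calls to the robot, and variables do not carry over. Pictures are saved under pics/ and viewed, at most 10 in all, crops included, and the job is handed in when it is done.

```bash
mkdir -p pics; ls
cat > h.py <<'E'
from station import *
import numpy as np, cv2
from scipy.spatial.transform import Rotation as R
def px2w(name,uv,z):
    c=get_calibration(name);K=np.array(c["intrinsics"]);T=np.array(c["world_from_camera"])
    uv=np.atleast_2d(uv).astype(float)
    d=np.c_[uv,np.ones(len(uv))]@np.linalg.inv(K).T
    d=d*[1,-1,-1]@T[:3,:3].T
    o=T[:3,3]
    return o+d*((z-o[2])/d[:,2])[:,None]
def w2px(name,p):
    c=get_calibration(name);K=np.array(c["intrinsics"]);T=np.array(c["world_from_camera"])
    q=(np.atleast_2d(p)-T[:3,3])@T[:3,:3]*[1,-1,-1]
    q=q@K.T
    return q[:,:2]/q[:,2:]
E
python3 - <<'E'
from h import *
for n in("top","scene"):
    im=get_image(n);cv2.imwrite(f"pics/{n}0.png",im[:,:,::-1])
    c=get_calibration(n);print(n,{k:np.round(v,3).tolist() for k,v in c.items() if not isinstance(v,str)})
    for q in("tray","heat_mat","heat_box","heat_lever","lamp_box","lamp_lever"):
        for r in cut_out(q,n)[:2]: print(q,round(r["confidence"],2),np.round(r["rect"]).tolist())
o=get_obs();print(o["t"],o["tool_pos"],o["tool_rot"],R.from_rotvec(o["tool_rot"]).as_matrix().round(3))
E
```

```text
pics
top {'intrinsics': [[430.597, 0.0, 325.606], [0.0, 430.597, 196.298], [0.0, 0.0, 1.0]], 'world_from_camera': [[-0.0, 0.991, -0.133, 0.336], [-1.0, -0.001, -0.001, -0.023], [-0.001, 0.133, 0.991, 1.682], [0.0, 0.0, 0.0, 1.0]]}
heat_mat 0.79 [317.0, 171.0, 87.0, 74.0]
heat_box 0.74 [405.0, 176.0, 25.0, 103.0]
heat_box 0.66 [428.0, 249.0, 25.0, 78.0]
heat_lever 0.75 [314.0, 198.0, 67.0, 47.0]
lamp_box 0.71 [241.0, 170.0, 25.0, 96.0]
lamp_lever 0.34 [240.0, 187.0, 24.0, 54.0]
scene {'intrinsics': [[448.163, 0.0, 315.353], [0.0, 448.163, 200.296], [0.0, 0.0, 1.0]], 'world_from_camera': [[-0.508, -0.725, 0.466, 1.161], [0.861, -0.418, 0.288, 0.38], [-0.014, 0.547, 0.837, 1.203], [0.0, 0.0, 0.0, 1.0]]}
tray 0.89 [324.0, 222.0, 93.0, 81.0]
heat_mat 0.87 [300.0, 250.0, 133.0, 114.0]
heat_mat 0.66 [325.0, 222.0, 95.0, 81.0]
heat_box 0.88 [212.0, 193.0, 87.0, 94.0]
lamp_box 0.92 [401.0, 299.0, 47.0, 130.0]
lamp_lever 0.48 [412.0, 247.0, 10.0, 14.0]
lamp_lever 0.22 [169.0, 143.0, 59.0, 71.0]
0.7 [ 0.25243347 -0.57175131  0.23136453] [ 3.07385801e+00  6.48445572e-01 -7.51192222e-06] [[ 0.915  0.404  0.   ]
 [ 0.404 -0.915 -0.   ]
 [-0.     0.    -1.   ]]
```

Run:
```python
import cv2
for n in("top","scene"):
    im=cv2.imread(f"pics/{n}0.png")
    if n=="top": im=cv2.resize(im[90:330,180:480],None,fx=2.5,fy=2.5,interpolation=cv2.INTER_CUBIC)
    else: im=cv2.resize(im[80:380,130:480],None,fx=2,fy=2,interpolation=cv2.INTER_CUBIC)
    cv2.imwrite(f"pics/{n}0c.png",im)
```

```text
(no output)
```

View pics/top0c.png

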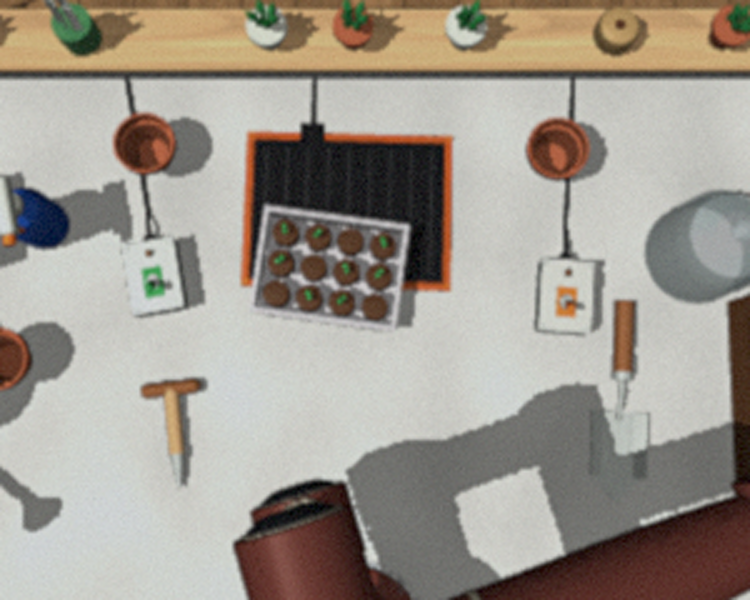

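View pics/scene0c.png

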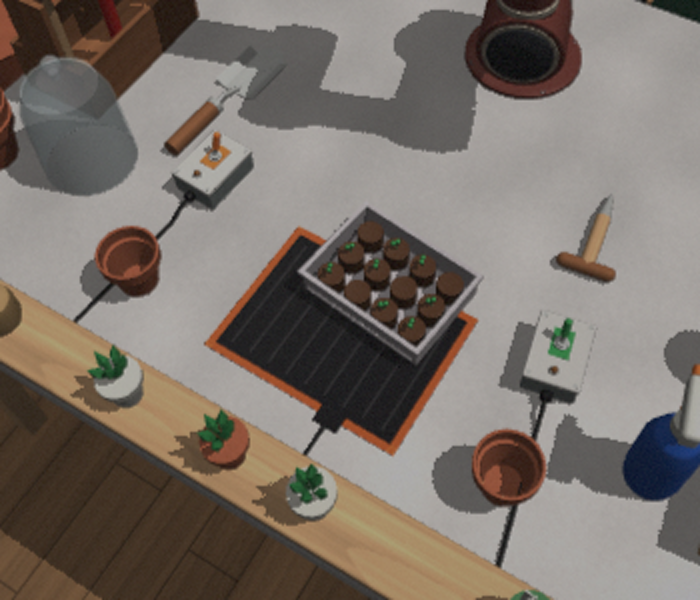

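View pics/top0.png

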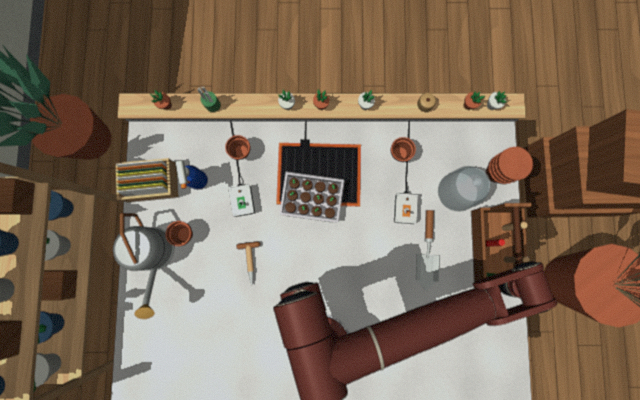

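The top crop shows the mat (crop corners about 247,133 / 452,137 / 449,291 / 243,285) with the tray over its lower left. The orange switch is at right (567,300) and the green one at left (152,280). A pot stands beyond each box, and the trowel is just right of the orange box.

```bash
cat > m.py <<'E'
from h import *
def f(pts,z,name="top"):
    return px2w(name,np.array(pts)/2.5+[180,90],z)[:,:2]
mat=f([(247,133),(452,137),(449,291),(243,285)],0.002)
tr=f([(265,205),(411,223),(399,328),(250,311)],0.052)
hb=f([(540,258),(600,258),(593,333),(537,331)],0.05)
lb=f([(124,240),(178,236),(186,309),(134,316)],0.05)
for n,p in(("mat",mat),("tray",tr),("hb",hb),("lb",lb)):
    e=[np.linalg.norm(p[i]-p[(i+1)%4]).round(3) for i in range(4)]
    c=p.mean(0);d=(p[0]-p[3])+(p[1]-p[2]);a=np.arctan2(d[1],d[0])
    d2=(p[0]-p[1])+(p[3]-p[2]);a2=np.arctan2(d2[1],d2[0])-np.pi/2
    print(n,p.round(3).tolist(),e,c.round(3),"yaw",a.round(3),a2.round(3))
def s(pts,z): return px2w("scene",np.array(pts)/2+[130,80],z)[:,:2].round(3).tolist()
print("scene mat",s([(300,229),(475,320),(392,452),(207,344)],.002))
print("scene tray",s([(368,209),(482,280),(417,361),(299,272)],.052))
print("scene hb",s([(216,133),(252,158),(212,190),(174,178)],.05), "tip", s([(216,136)],.095), f([(570,303)],.095))
print("trowel",f([(625,300),(610,410),(648,412),(640,455),(592,455)],.02).round(3).tolist(),"dib",f([(142,390),(205,383)],.02).round(3).tolist(),"pot",f([(557,148),(145,142)],.085).round(3).tolist())
E
python3 m.py
```

```text
mat [[0.777, 0.166], [0.77, -0.162], [0.522, -0.155], [0.532, 0.169]] [np.float64(0.328), np.float64(0.248), np.float64(0.324), np.float64(0.245)] [0.65  0.004] yaw -0.021 -0.025
tray [[0.65, 0.131], [0.622, -0.094], [0.46, -0.075], [0.486, 0.152]] [np.float64(0.226), np.float64(0.163), np.float64(0.228), np.float64(0.165)] [0.555 0.028] yaw -0.122 -0.12
hb [[0.568, -0.291], [0.568, -0.383], [0.453, -0.369], [0.456, -0.284]] [np.float64(0.092), np.float64(0.116), np.float64(0.085), np.float64(0.112)] [ 0.511 -0.332] yaw -0.093 -0.018
lb [[0.596, 0.347], [0.602, 0.264], [0.49, 0.249], [0.479, 0.328]] [np.float64(0.083), np.float64(0.113), np.float64(0.08), np.float64(0.118)] [0.542 0.297] yaw 0.144 0.104
scene mat [[0.531, -0.144], [0.537, 0.176], [0.78, 0.17], [0.774, -0.151]]
scene tray [[0.472, -0.05], [0.498, 0.163], [0.663, 0.143], [0.623, -0.081]]
scene hb [[0.463, -0.35], [0.477, -0.268], [0.563, -0.286], [0.574, -0.354]] tip [[0.496, -0.318]] [[ 0.49411953 -0.32659876]]
trowel [[0.506, -0.426], [0.337, -0.398], [0.334, -0.456], [0.269, -0.441], [0.269, -0.368]] dib [[0.368, 0.319], [0.378, 0.223]] pot [[0.732, -0.315], [0.741, 0.311]]
```

```bash
python3 -m crank '[{"offset":[0.034,-0.019,0],"twist":[0,0,3]},{"offset":[0.068,-0.038,0],"twist":[0,0,6]},{"offset":[0.102,-0.057,0],"twist":[0,0,9]},{"offset":[0.136,-0.076,0],"twist":[0,0,12]},{"offset":[0.17,-0.095,0],"twist":[0,0,15]},{"offset":[0.204,-0.114,0],"twist":[0,0,18]},{"offset":[0.238,-0.133,0],"twist":[0,0,21]},{"offset":[0.267,-0.152,0],"twist":[0,0,24]},{"offset":[0.267,-0.152,0.04],"twist":[0,0,24]},{"offset":[0.267,-0.152,0.08],"twist":[0,0,24]},{"offset":[0.267,-0.152,0.12],"twist":[0,0,24]},{"offset":[0.267,-0.152,0.151],"twist":[0,0,24]},{"offset":[0.267,-0.152,0.151],"twist":[0,0,24]},{"offset":[0.267,-0.152,0.151],"twist":[0,0,24]}]' 0
python3 - <<'E'
from h import *
a=get_image("top");b=get_image("scene")
A=cv2.resize(a[130:260,340:470],(520,520),interpolation=2);B=cv2.resize(b[90:220,160:290],(520,520),interpolation=2)
cv2.imwrite("pics/c1.png",np.hstack([A,B])[:, :, ::-1][::1])
im=cv2.imread("pics/c1.png");cv2.imwrite("pics/c1.png",cv2.resize(im,(800,400)))
E
```

```text
t: 2.45
tool_pos: [0.436, -0.3256, 0.0818]
tool_rot: [3.14, -0.005, 0.002]
contact_force: [0.6, 0.0, -0.4]
opening: 0.0
grip_force: 0.0
```

View pics/c1.png

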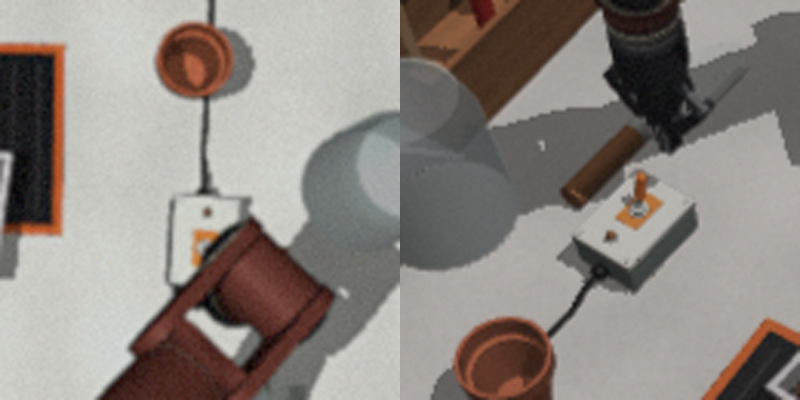

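The scene crop shows the fingertips at about (668,148), behind the orange toggle at (641,172). I'll check the alignment in numbers.

Run:
```python
from h import *
print(w2px("scene",[.436,-.3256,.0818]), px2w("scene",[[160+241/3.077,90+174/3.077],[160+238/3.077,90+212/3.077]],.095).round(4),px2w("scene",[[160+238/3.077,90+212/3.077]],.053).round(4))
```

```text
[[247.45441945 137.56645682]] [[ 0.4903 -0.3208  0.095 ]
 [ 0.533  -0.2937  0.095 ]] [[ 0.5092 -0.3193  0.053 ]]
```

```bash
python3 -m crank '[{"offset":[0.015,-0.004,0],"twist":[0,0,0]},{"offset":[0.03,-0.004,0],"twist":[0,0,0]},{"offset":[0.038,-0.004,0],"twist":[0,0,0]},{"offset":[0.044,-0.004,0],"twist":[0,0,0]},{"offset":[0.05,-0.004,0],"twist":[0,0,0]},{"offset":[0.055,-0.004,0],"twist":[0,0,0]},{"offset":[0.06,-0.004,0],"twist":[0,0,0]},{"offset":[0.06,-0.004,0],"twist":[0,0,0]}]'
python3 - <<'E'
from h import *
b=get_image("scene")
cv2.imwrite("pics/c2.png",cv2.resize(b[110:190,190:290],(600,480),interpolation=2)[:,:,::-1])
E
```

```text
t: 3.55
tool_pos: [0.4957, -0.3209, 0.0802]
tool_rot: [-3.141, 0.004, -0.0]
contact_force: [-0.6, -0.3, -0.1]
opening: 0.0003
grip_force: 0.0
```

View pics/c2.png

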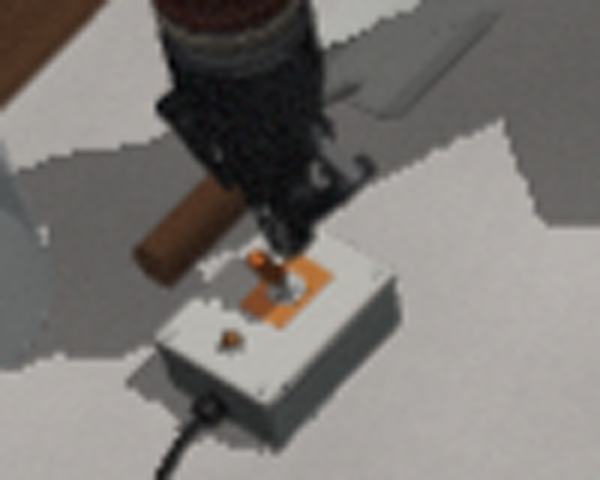

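The toggle has snapped over: it now leans towards the cord and the contact force is about zero. Next I retract and move behind the tray.

```bash
python3 -m crank '[{"offset":[-0.03,0,0],"twist":[0,0,0]},{"offset":[-0.06,0,-0.02],"twist":[0,0,0]},{"offset":[-0.08,0,-0.06],"twist":[0,0,0]},{"offset":[-0.1,-0.01,-0.11],"twist":[0,0,0.6]},{"offset":[-0.101,-0.06,-0.12],"twist":[0,0,1.3]},{"offset":[-0.101,-0.11,-0.12],"twist":[0,0,1.3]},{"offset":[-0.101,-0.16,-0.12],"twist":[0,0,1.3]},{"offset":[-0.101,-0.21,-0.12],"twist":[0,0,1.3]},{"offset":[-0.101,-0.26,-0.12],"twist":[0,0,1.3]},{"offset":[-0.101,-0.31,-0.12],"twist":[0,0,1.3]},{"offset":[-0.101,-0.354,-0.12],"twist":[0,0,1.3]},{"offset":[-0.101,-0.354,-0.12],"twist":[0,0,1.3]},{"offset":[-0.101,-0.354,-0.12],"twist":[0,0,1.3]}]'
python3 -m crank '[{"offset":[0,0,0.04],"twist":[0,0,0]},{"offset":[0,0,0.08],"twist":[0,0,0]},{"offset":[0,0,0.12],"twist":[0,0,0]},{"offset":[0,0,0.155],"twist":[0,0,0]},{"offset":[0,0,0.185],"twist":[0,0,0]},{"offset":[0,0,0.185],"twist":[0,0,0]},{"offset":[0,0,0.185],"twist":[0,0,0]}]' 1
```

```text
t: 5.22
tool_pos: [0.3953, 0.0329, 0.2003]
tool_rot: [3.141, -0.04, 0.0]
contact_force: [0.2, -0.6, -0.2]
opening: -0.0
grip_force: 0.0
t: 6.1
tool_pos: [0.3964, 0.0324, 0.0165]
tool_rot: [3.141, -0.043, 0.002]
contact_force: [-0.4, 0.1, 0.3]
opening: 0.0852
grip_force: 0.0
```

```bash
python3 -m crank '[{"offset":[0.02,0,0],"twist":[0,0,0]},{"offset":[0.035,0,0],"twist":[0,0,0]},{"offset":[0.044,0,0],"twist":[0,0,0]},{"offset":[0.052,0,0],"twist":[0,0,0]},{"offset":[0.06,0,0],"twist":[0,0,0]},{"offset":[0.068,0,0],"twist":[0,0,0]},{"offset":[0.076,0,0],"twist":[0,0,0]},{"offset":[0.084,0,0],"twist":[0,0,0]},{"offset":[0.092,0,0],"twist":[0,0,0]},{"offset":[0.1,0,0],"twist":[0,0,0]},{"offset":[0.108,0,0],"twist":[0,0,0]},{"offset":[0.116,0,0],"twist":[0,0,0]},{"offset":[0.124,0,0],"twist":[0,0,0]},{"offset":[0.132,0,0],"twist":[0,0,0]},{"offset":[0.138,0,0],"twist":[0,0,0]},{"offset":[0.143,0,0],"twist":[0,0,0]},{"offset":[0.146,0,0],"twist":[0,0,0]}]'
python3 - <<'E'
from h import *
b=get_image("scene")
cv2.imwrite("pics/c3.png",cv2.resize(b[130:330,200:400],(800,800),interpolation=2)[:600,:,::-1] if 0 else cv2.resize(b[160:310,215:415],(800,600),interpolation=2)[:,:,::-1])
E
```

```text
t: 8.22
tool_pos: [0.5416, 0.0295, 0.0154]
tool_rot: [3.141, -0.04, -0.0]
contact_force: [-3.5, -0.3, -0.6]
opening: 0.0857
grip_force: 1.7
```

View pics/c3.png

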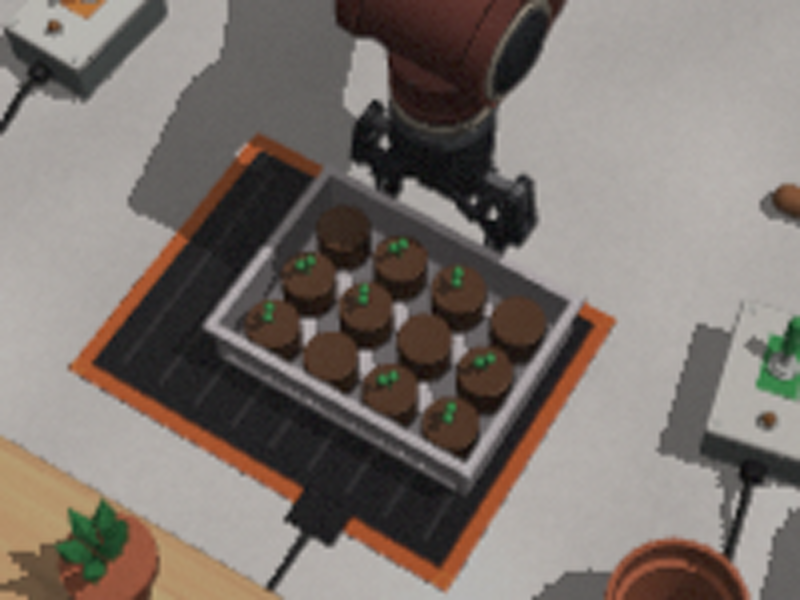

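The crop shows the tray squared to the mat, with rim corners at (333,170), (584,300), (467,485) and (207,325). The mat corners are at (258,135), (615,320), (443,590) and (72,367).

Run:
```python
from h import *
s=lambda p,z:px2w("scene",np.array(p)/4+[215,160],z)[:,:2]
t=s([(333,170),(584,300),(467,485),(207,325)],.052);m=s([(258,135),(615,320),(443,590),(72,367)],.002)
print(t.round(3).tolist(),m.round(3).tolist(),t.mean(0),m.mean(0))
```

```text
[[0.554, -0.057], [0.558, 0.16], [0.727, 0.157], [0.713, -0.066]] [[0.529, -0.147], [0.536, 0.179], [0.784, 0.171], [0.774, -0.153]] [0.63793611 0.04854534] [0.65552383 0.01260235]
```

```bash
python3 -m crank '[{"offset":[0.004,0,0],"twist":[0,0,0]},{"offset":[0.009,0,0],"twist":[0,0,0]},{"offset":[0.013,0,0],"twist":[0,0,0]},{"offset":[0.016,0,0],"twist":[0,0,0]},{"offset":[0.016,0,0],"twist":[0,0,0]},{"offset":[0,0,0],"twist":[0,0,0]},{"offset":[-0.03,0,0],"twist":[0,0,0]},{"offset":[-0.07,0,0],"twist":[0,0,0]},{"offset":[-0.11,0,-0.03],"twist":[0,0,0]},{"offset":[-0.13,0,-0.08],"twist":[0,0,0]},{"offset":[-0.15,0.05,-0.13],"twist":[0,0,0]},{"offset":[-0.15,0.1,-0.18],"twist":[0,0,0]},{"offset":[-0.15,0.15,-0.2],"twist":[0,0,0]},{"offset":[-0.15,0.2,-0.2],"twist":[0,0,0]},{"offset":[-0.15,0.25,-0.2],"twist":[0,0,0]},{"offset":[-0.15,0.25,-0.2],"twist":[0,0,0]},{"offset":[-0.15,0.25,-0.2],"twist":[0,0,0]}]'
python3 - <<'E'
from h import *
a=get_image("top");b=get_image("scene")
A=cv2.resize(a[130:230,225:425],(800,400),interpolation=2);B=cv2.resize(b[110:190,190:290],(250,200),interpolation=2)
o=np.zeros((600,800,3),np.uint8);o[:400]=A;o[400:,:250]=B;o[400:,300:550]=cv2.resize(b[215:295,360:460],(250,200),interpolation=2)
cv2.imwrite("pics/c4.png",o[:,:,::-1])
E
```

```text
t: 10.4
tool_pos: [0.3853, -0.2166, 0.2156]
tool_rot: [3.141, -0.041, 0.002]
contact_force: [-0.3, 0.7, -0.6]
opening: 0.085
grip_force: 0.0
```

View pics/c4.png

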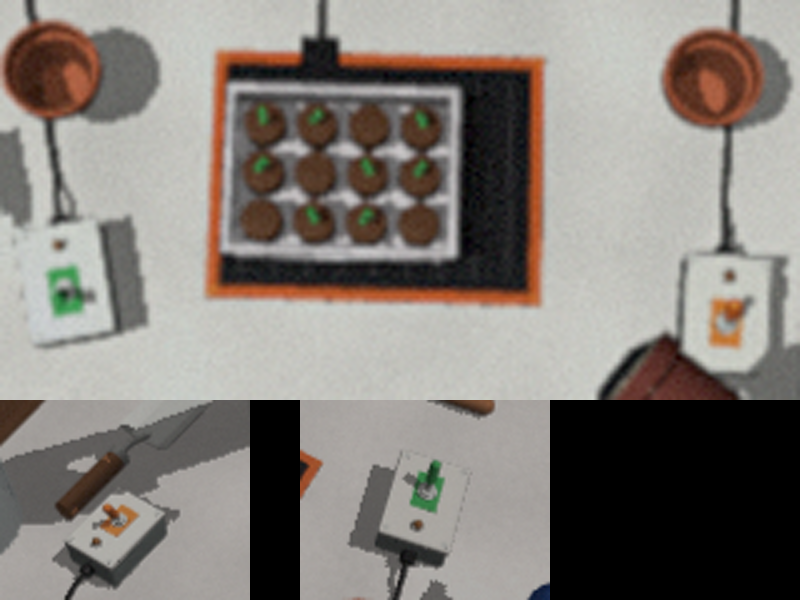

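In the view from above the tray lies inside the mat. Its rim corners are at (231,83), (462,88), (458,260) and (221,252), and the mat's are at (217,51), (545,59), (540,305) and (207,297). The orange toggle is over and the green one is unchanged. I'll check the margins in numbers.

Run:
```python
from h import *
s=lambda p,z:px2w("top",np.array(p)/4+[225,130],z)[:,:2]
t=s([(231,83),(462,88),(458,260),(221,252)],.052);m=s([(217,51),(545,59),(540,305),(207,297)],.002)
d=(m[0]-m[1])+(m[3]-m[2]);a=np.arctan2(d[1],d[0])-np.pi/2
r=np.array([[np.cos(a),-np.sin(a)],[np.sin(a),np.cos(a)]])
print(((t-m.mean(0))@r).round(3).tolist(),((m-m.mean(0))@r).round(3).tolist())
```

```text
[[0.079, 0.143], [0.08, -0.081], [-0.088, -0.08], [-0.086, 0.146]] [[0.124, 0.164], [0.124, -0.165], [-0.124, -0.163], [-0.124, 0.164]]
```

The whole tray, rim included, is at least 18 mm inside the mat's edges, and the robot is clear of everything.

```bash
python3 -c "from station import *; print(finish_job())"
```

```text
the job is handed in; nothing more can be done
None
```

The job is handed in at about 10.5 s on the robot's clock: the tray sits wholly on the heat mat with at least 18 mm to spare, the orange toggle is switched on, and the green toggle and bystanders were left alone; no verdict came back.

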